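# Open the dial padlock and present it

## Robot

A 6-joint arm with a two-finger parallel gripper is mounted at the origin on the work surface. World frame = base frame: x ahead of the robot, y to its left, z up, the work surface at z = 0. Lengths are in m, angles in rad, forces in N, time in s.
With the tool pointing down it reaches from about 0.375 to 0.9 m from the base axis. Payload 3.1 kg.
Tool frame: the origin (TCP) lies at the very end of the fingers, on their centre line; the grasp point (between the pads) lies 19 mm behind it; z points along the fingers, y is the direction in which the jaws open and shut (so a half turn about z gives the same grasp; the last joint's range is limited). The gripper opens to 87 mm and grips with 3 to 60 N. Pads are 19 mm wide; open, the fingers measure 117 mm over their backs; the gripper's body (75 mm by 190 mm) begins 51 mm behind the grasp point.
Start: joints at [1.028, 0.527, 1.433, -0, 1.181, -0.178], TCP at [0.222, 0.584, 0.223] pointing down, gripper open.
Joint ranges: [-3.08, 3.08], [-0.75, 2.2], [0.22, 2.44], [-1.43, 4.57], [0, 2.65], [-2.85, 2.85]. Speed limits (rad/s): [2.79, 2.79, 3.14, 3.14, 3.14, 3.14].

## Interface

Orientations are given as [roll, pitch, yaw] about the fixed x, y, z axes, in that order (R = Rz(yaw) Ry(pitch) Rx(roll)).
In Python, from bench import manip gives the robot as it stands. Calls block until the motion is done:
- manip.move_ptp(position, orientation): joint-space move of the TCP to a pose.
- manip.servo_line(position, feed=0.15, frame=None, force_limit=None): straight line of the TCP; frame=None keeps the orientation; feed is the mean speed in m/s. With force_limit (N) it stops when the force on the tool has changed by that much, and returns True; else False.
- manip.set_joints(angles): joint-space move.
- manip.release() and manip.close_gripper(force=None): open the fingers fully, or close them until they stop; force is the grip in N (None keeps the last).
- manip.sleep(seconds).
- manip.ik(position, orientation): joint angles nearest the present ones, or None.
- manip.capture(name): name is "scene" or "top" or "wrist"; returns a dict with "img" (420x560x3 uint8, red, green, blue), "depth" (420x560 float32, m along the optical axis (not along the pixel's ray), 0 where there is no reading), "camera_matrix" (3x3 intrinsics, pixels), "extrinsics" (4x4, takes a point from camera to world coordinates). Camera axes: x right, y down, z forward; pixel columns grow to the right and rows downward; lengths in m; the calibration is good to about 2 mm. A picture is of the moment at which its call begins.
A pose or a line that the arm cannot do raises manip.MotionError and nothing moves.
- manip.finish_job(): hands the job in, once; it reports no verdict.
Trained networks look in a picture, given as the dict that the camera call returned (one of the last four; its "shot" number tells which), for a name from the list of things; names that differ only in an ending like _2 or _b are one class to them, and where a whole thing is asked for, a point or a joint stands for the part that bears it (a point fixed in the world has none). Each returns a list of dicts, best first, with "confidence" (0 to 1); they miss things now and then, are a little off and sometimes report something else, mostly with a low value. They report only what shows in the picture. A call takes as long as a camera call. They do not tell look-alikes from the thing itself.
- manip.search_frame(picture, target): "point" ([x, y, z] in m, in world coordinates, good to about 4 mm: the middle of the surface that is visible of it).
- manip.trace(picture, target): "mask" (420x560 bool, what is visible of it).
Readings, each from a call of its own:
- manip.current_t(): time.
- manip.current_q(): joint angles.
- manip.current_dq(): joint speeds.
- manip.current_joint_efforts(): joint torques, N m.
- manip.current_position(): TCP position.
- manip.current_ee_rot(): TCP orientation.
- manip.current_contact_force(): force on the tool from outside, world axes, zero at the start.
- manip.current_torque(): the same for the moment, N m.
- manip.current_width(): opening from 0.0 (shut) to 1.0 (fully open).
Only numpy, scipy, OpenCV 4.12 (cv2) and the standard library are available. Lean on these libraries where they do the work, as an engineer would, in place of code of your own. Each camera call takes 0.05 s, during which the arm holds its last target.

## Task

Turn the dial of the padlock on the tool chest slowly clockwise, feeling it click from notch to notch, until the shackle springs out a little; then, with the padlock still lying in its rest, pull the shackle all the way out so that its short leg leaves the staple. Take the open padlock off the chest and finish while still holding it up, level with the dial on top and at rest, its underside 10 cm or more above the lid; do not put it down or let go, and do not disturb the other things on the chest and the bench.

Things in the scene. Friction and masses are not known exactly. Their poses are not given: they have to be found in the camera images.
- chest: low grey steel tool chest fixed on the bench, 210 mm (its x) x 280 mm (its y) x 75 mm high; origin at the centre of its underside, z up, lid top 75 mm above the origin. The padlock lies in a rest on the lid centred at x = +25 mm, y = 0: a rim 6 mm high and 4 mm thick round the padlock's body with 2 mm play, which keeps it from turning or sliding
- staple (a point): centre of the eye of the steel staple fixed upright on the lid (axes as the chest): a closed arch of 6 mm round bar in the plane across the chest's x, opening 14 mm wide, its top 37 mm above the lid. The shackle's short (-y) leg passes through it along x; the padlock cannot be lifted until that leg is out
- lock_center (a point): centre of the padlock's dark steel body, half-way up. The padlock (0.4 to 0.6 kg) lies on its back: body 66 mm along its x, 54 mm along its y, 36 mm high, axes as the chest's, z up; its dial is on top, its shackle points to its -x. The body's sides facing +y and -y, 54 mm apart, stand free above the 6 mm rim and can be gripped from above
- dial_grip (a point): on the dial's axis, 53 mm above the lid: black bar grip standing on a disc 43 mm across whose top is 43 mm above the lid. The bar is 38 mm long along this point's x, 10 mm thick along its y, its top 64 mm above the lid; a white line marks its -x end. It starts 0 to 43 degrees clockwise (from above) of the padlock's x axis
- dial_face (a point): on the dial's axis at the disc's top, axes as dial_grip. How the dial works: it turns stiffly (0.1 N m) with a click every 30 degrees. The notch that frees the shackle lies 40 to 85 degrees clockwise of where the dial starts (not told where) and is about 15 degrees wide. Stops: 17 degrees or more anticlockwise of the start, 43 degrees past the notch. Once the shackle has sprung out the dial matters no more
- shackle_grip (a point): midway between the steel shackle's straight legs, 70 mm to the -x side of the padlock body's centre when closed, 20 mm above the lid; axes as the padlock, moves with the shackle. A U of 8 mm round bar, 42 mm wide over its legs (along y), bow ending 24 mm beyond this point to -x; pinch both legs from above across y. The staple stands 29 mm from here to +x when closed
- shackle (a joint): how far the shackle stands out of the padlock's body, m, sliding to the padlock's -x: 0 to 0.003 when locked, springs out by itself to about 0.012 when the dial's notch comes round, 0.036 at its stop when pulled fully out (drag 2 to 3 N; it stays where it is left). From 0.025 the short leg is clear of the staple
- plates: two stamped steel plates stacked and stuck together, 50 x 40 x 10 mm, flat on the chest's lid to the left of the padlock; a bystander, origin at the centre of its underside
- nut: large steel hex nut, 34 mm across corners, 14 mm high, flat on the chest's lid to the right of the padlock; a bystander, origin at the centre of its underside
- cup: white plastic cup, 72 mm across, 90 mm high, on the bench; a bystander, origin at the centre of its underside
- bottle: grey plastic bottle, 60 mm across, 170 mm high, on the bench; a bystander, origin at the centre of its underside
- tin: steel tin, 80 mm across, 80 mm high, on the bench; a bystander, origin at the centre of its underside
- wrench: open-ended spanner, 200 mm long, flat on the bench; a bystander, origin at the middle of its underside
Things that resemble listed ones, but are neither listed nor needed, are in the scene too. What is shaped like the part that bears lock_center but green is not meant.

How it is judged:
By the outcome, as a careful person would: the job done as asked, in the order asked, and still so for the second after the job is handed in, while the arm keeps its last pose, push and grip.
It also fails if it takes over 67 s, if anything falls off the work surface, if the arm or the gripper's body presses on something with over 40 N, if the wrist force passes 120 N, or if a joint passes its speed limit or range.

## Working session

There is one attempt and no reset: what is moved stays moved. The work goes in short steps, each a Python script; the robot and the scene stay as the last script left them, time stands still between calls to the robot, and variables do not carry over. Pictures are saved under pics/ and viewed, and the job is handed in when it is done.

```bash
ls; mkdir -p pics; python3 - <<'E'
from bench import manip
import cv2,numpy as np
for n in ["scene","top"]:
    p=manip.capture(n); cv2.imwrite(f"pics/{n}0.png",p["img"][:,:,::-1])
    print(n,p["camera_matrix"].round(1).tolist(),p["extrinsics"].round(3).tolist())
    for t in ["chest","lock_center","dial_grip","dial_face","shackle_grip","plates","nut"]:
        print(t,[(np.round(d["point"],3).tolist(),round(d["confidence"],2)) for d in manip.search_frame(p,t)])
print(manip.current_t(),manip.current_ee_rot())
E
```

```text
pics
scene [[382.0, 0.0, 287.0], [0.0, 382.0, 211.4], [0.0, 0.0, 1.0]] [[-0.802, 0.391, -0.452, 1.181], [0.598, 0.521, -0.609, 0.744], [-0.002, -0.759, -0.651, 0.924], [0.0, 0.0, 0.0, 1.0]]
chest [([0.584, -0.01, 0.109], 0.7), ([0.594, 0.04, 0.075], 0.62)]
lock_center [([0.847, -0.11, 0.035], 0.86), ([0.471, 0.254, 0.034], 0.73)]
dial_grip [([0.851, -0.12, 0.048], 0.51)]
dial_face [([0.847, -0.117, 0.048], 0.54), ([0.463, 0.254, 0.046], 0.48)]
shackle_grip []
plates [([0.566, 0.095, 0.084], 0.61)]
nut [([0.561, -0.122, 0.091], 0.56)]
top [[414.9, 0.0, 276.6], [0.0, 414.9, 210.6], [0.0, 0.0, 1.0]] [[-0.021, -0.987, 0.161, 0.42], [-1.0, 0.018, -0.019, 0.0], [0.015, -0.161, -0.987, 1.308], [0.0, 0.0, 0.0, 1.0]]
chest [([0.557, -0.127, 0.092], 0.29)]
lock_center [([0.833, -0.123, 0.037], 0.83), ([0.568, -0.021, 0.11], 0.65), ([0.467, 0.241, 0.035], 0.65)]
dial_grip [([0.578, -0.022, 0.123], 0.71), ([0.458, 0.248, 0.042], 0.42)]
dial_face [([0.581, -0.023, 0.121], 0.63), ([0.46, 0.248, 0.04], 0.61)]
shackle_grip [([0.513, -0.002, 0.096], 0.5), ([0.783, -0.106, 0.028], 0.4), ([0.404, 0.441, 0.054], 0.28)]
plates [([0.564, 0.087, 0.082], 0.59)]
nut []
0.8 [3.14159188e+00 2.03287081e-05 2.77788553e+00]
```

View pics/scene0.png

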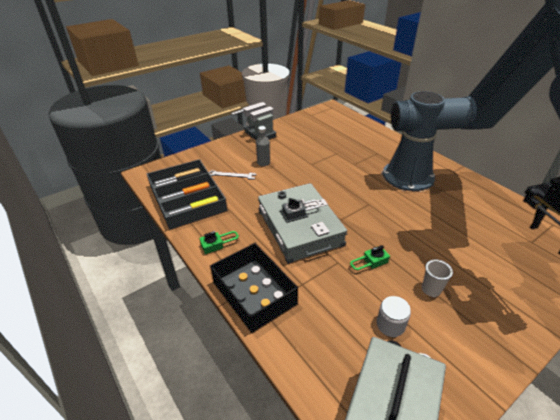

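View pics/top0.png

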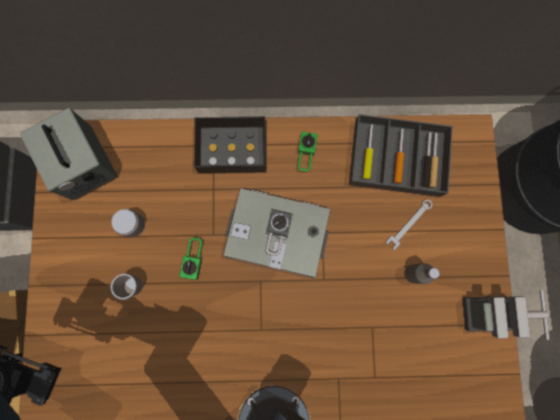

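The dark padlock on the chest at top-image pixel (279,222) is the one I want. The look-alikes are the green padlocks at (306,143) and (190,262), which I rule out by colour. Next I'll take a close look with the wrist camera.

```bash
python3 - <<'E'
from bench import manip
import cv2,numpy as np
manip.move_ptp([0.54,-0.01,0.36],[np.pi,0,np.pi-0.2])
p=manip.capture("wrist"); cv2.imwrite("pics/w1.png",p["img"][:,:,::-1])
np.savez("w1.npz",**{k:p[k] for k in["img","depth","camera_matrix","extrinsics"]})
print(p["camera_matrix"].round(1).tolist(),p["extrinsics"].round(3).tolist())
for t in ["chest","lock_center","dial_grip","dial_face","shackle_grip","staple","plates","nut"]:
    try: print(t,[(np.round(d["point"],3).tolist(),round(d["confidence"],2)) for d in manip.search_frame(p,t)])
    except Exception as e: print(t,e)
print(manip.current_t(),manip.current_q().round(3))
E
```

```text
[[364.1, 0.0, 281.8], [0.0, 364.1, 210.4], [0.0, 0.0, 1.0]] [[0.198, 0.95, 0.24, 0.474], [0.98, -0.192, -0.049, 0.004], [-0.0, 0.245, -0.969, 0.521], [0.0, 0.0, 0.0, 1.0]]
chest [([0.53, -0.021, 0.073], 0.88), ([0.563, 0.083, 0.083], 0.28)]
lock_center [([0.462, 0.234, 0.036], 0.73), ([0.767, -0.117, 0.023], 0.71), ([0.58, -0.025, 0.119], 0.7), ([0.563, -0.022, 0.107], 0.68)]
dial_grip [([0.459, 0.242, 0.043], 0.81), ([0.579, -0.025, 0.117], 0.55)]
dial_face [([0.581, -0.026, 0.114], 0.75), ([0.461, 0.244, 0.046], 0.73)]
shackle_grip [([0.514, -0.002, 0.097], 0.97), ([0.522, 0.231, 0.025], 0.76), ([0.764, -0.122, 0.023], 0.74)]
staple [([0.533, -0.02, 0.077], 0.7)]
plates [([0.562, 0.086, 0.084], 0.59)]
nut [([0.555, -0.132, 0.093], 0.83)]
3.6917 [-0.225  0.275  1.454  0.     1.412 -1.596]
```

View pics/w1.png

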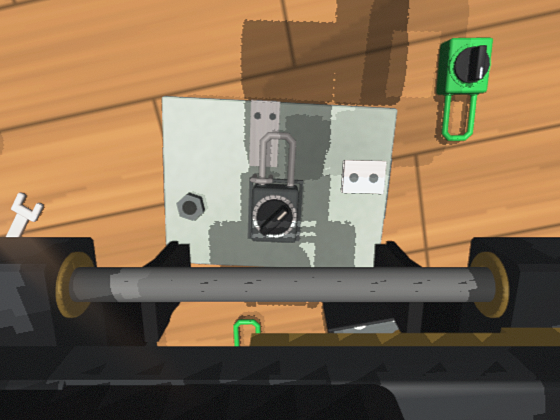

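```bash
cat > h.py <<'E'
import numpy as np,cv2
def load(f): return dict(np.load(f))
def world(p):
    d=p["depth"];K=p["camera_matrix"];T=p["extrinsics"]
    v,u=np.mgrid[:d.shape[0],:d.shape[1]]
    P=np.stack([(u-K[0,2])/K[0,0]*d,(v-K[1,2])/K[1,1]*d,d],-1)
    W=P@T[:3,:3].T+T[:3,3]; W[d<=0]=np.nan
    return W
def ortho(p,z,x0,x1,y0,y1,s):
    # rows: x from x1 down to x0; cols: y from y1 to y0; s px per m
    K=p["camera_matrix"];Ti=np.linalg.inv(p["extrinsics"])
    xs=np.arange(x1,x0,-1/s);ys=np.arange(y1,y0,-1/s)
    X,Y=np.meshgrid(xs,ys,indexing="ij")
    P=np.stack([X,Y,np.full_like(X,z)],-1)@Ti[:3,:3].T+Ti[:3,3]
    u=P[...,0]/P[...,2]*K[0,0]+K[0,2];v=P[...,1]/P[...,2]*K[1,1]+K[1,2]
    return cv2.remap(p["img"],u.astype(np.float32),v.astype(np.float32),cv2.INTER_LINEAR)
E
python3 - <<'E'
from h import *
p=load("w1.npz");W=world(p);z=W[...,2]
lid=(abs(z-0.075)<0.006)&(abs(W[...,0]-.55)<.16)&(abs(W[...,1]+.02)<.2)
print("lid z",np.nanmedian(z[lid]))
pts=W[lid][:,:2].astype(np.float32)
r=cv2.minAreaRect(pts);print(r)
hi=(z>0.075+0.030)&(z<.08+.07)&(abs(W[...,0]-.575)<.06)&(abs(W[...,1]+.02)<.06)
print("body/dial bbox",cv2.minAreaRect(W[hi][:,:2].astype(np.float32)))
g=(z>0.075+0.055)&(z<.075+.075)&hi
print("bar",g.sum(),np.nanmedian(z[g]),cv2.minAreaRect(W[g][:,:2].astype(np.float32)))
f=(abs(z-.118)<.004)&hi
print("disc",np.nanmedian(z[f]),cv2.minEnclosingCircle(W[f][:,:2].astype(np.float32)))
cv2.imwrite("pics/o1.png",ortho(p,.118,.48,.63,-.09,.05,4000)[:,:,::-1])
E
```

```text
lid z 0.07413231804551193
((0.5564868450164795, -0.021035388112068176), (0.2803683280944824, 0.21029561758041382), 75.50083923339844)
body/dial bbox ((0.5752778649330139, -0.026783954352140427), (0.05631524324417114, 0.07684031873941422), 75.7421646118164)
bar 338 0.13775453449042982 ((0.5804876089096069, -0.026619521901011467), (0.010366147384047508, 0.037586960941553116), 32.448307037353516)
disc 0.11704408601763469 ((0.5808272957801819, -0.026738716289401054), 0.021571027114987373)
```

View pics/o1.png

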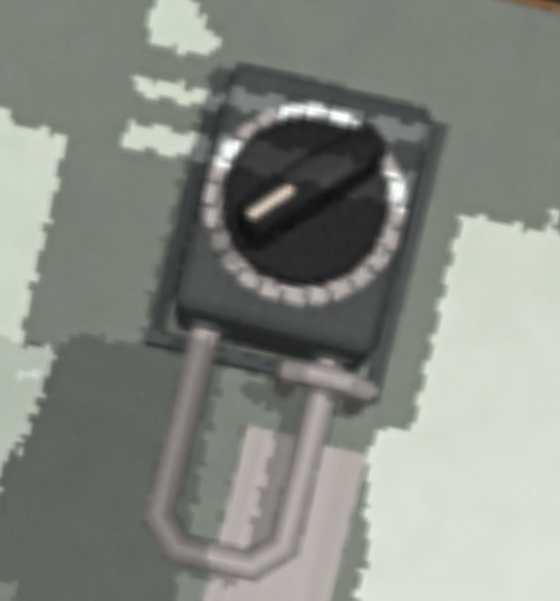

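The picture shows the lock body at ortho pixel (300,200), the bar's white line at (270,203), the staple at (330,378) and the bow at (240,560). The measurements agree with the description:
- The chest yaw is -14.5° and its rectangle comes out at 0.280 x 0.210 m.
- The dial axis is at (0.5807, -0.027).
- The bar lies at -57.6°, which is 43° clockwise of the padlock's x axis.

Next I'll grip the dial.

```bash
python3 - <<'E'
from bench import manip
from h import *
D=np.array([0.5807,-0.0269]); yaw=np.deg2rad(122.4)
print(manip.current_q().round(2), manip.ik([*D,.121],[np.pi,0,yaw]), manip.ik([*D,.121],[np.pi,0,yaw-np.deg2rad(95)]))
manip.move_ptp([*D,.20],[np.pi,0,yaw])
print(manip.servo_line([*D,.122],feed=.06,force_limit=8))
print(manip.current_position().round(4),manip.current_contact_force().round(2))
manip.close_gripper(force=30)
print(manip.current_width(),manip.current_contact_force().round(2),manip.current_torque().round(3),manip.current_t())
for n in["wrist","top","scene"]:
    p=manip.capture(n);cv2.imwrite(f"pics/g1{n}.png",p["img"][:,:,::-1])
    print(n,[(np.round(d["point"],3).tolist(),round(d["confidence"],2)) for d in manip.search_frame(p,"shackle_grip")])
a=[cv2.imread(f"pics/g1{n}.png") for n in["wrist","top","scene"]]
b=a[1][150:300,180:380];c=a[2][140:290,210:410]
cv2.imwrite("pics/g1all.png",np.hstack([cv2.resize(a[0],(400,300)),cv2.resize(np.vstack([b,c]),(400,600))[:300]*0+cv2.resize(np.vstack([b,c]),(400,300))]))
E
```

```text
[-0.23  0.28  1.45  0.    1.41 -1.6 ] [-0.23841391  0.60310448  1.6348522   0.          0.90363597 -0.80390059] [-2.38413914e-01  6.03104477e-01  1.63485220e+00 -4.44089210e-16
  9.03635974e-01  8.54162198e-01]
False
[ 0.581  -0.027   0.1224] [-0.36 -0.07 -1.17]
0.112705882873863 [-0.06  0.45 -0.23] [-0.024 -0.122  0.038] 7.1417
wrist [([0.511, -0.002, 0.097], 0.7)]
top [([0.784, -0.108, 0.027], 0.64), ([0.527, 0.232, 0.023], 0.6)]
scene [([0.516, 0.005, 0.096], 0.59), ([0.528, 0.237, 0.023], 0.46)]
```

View pics/g1all.png

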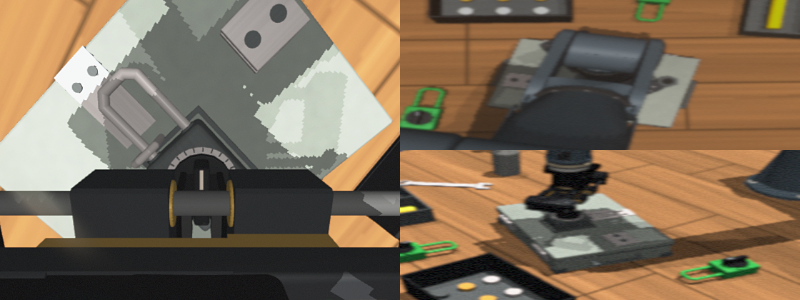

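```bash
cat >> h.py <<'E'
CY=np.deg2rad(-14.5);D=np.array([0.5807,-0.0269])
def local(W):
    d=W[...,:2]-D;c,s=np.cos(CY),np.sin(CY)
    return np.stack([d[...,0]*c+d[...,1]*s,-d[...,0]*s+d[...,1]*c,W[...,2]-.075],-1)
def bow(p,zlo=.014,zhi=.032):
    L=local(world(p));m=(L[...,2]>zlo)&(L[...,2]<zhi)&(abs(L[...,1])<.03)&(L[...,0]<-.06)&(L[...,0]>-.16)
    return (m.sum(),np.round(np.percentile(L[m][:,0],2),4) if m.sum()>10 else None)
E
python3 - <<'E'
from bench import manip
from h import *
for n in["wrist","scene"]: print(n,bow(manip.capture(n)))
P=manip.current_position();y0=np.deg2rad(122.4)
for a in [5,10,15,20,25,30]:
    manip.move_ptp([P[0],P[1],P[2]],[np.pi,0,y0-np.deg2rad(a)])
    F=manip.current_contact_force();T=manip.current_torque()
    print(a,F.round(1),T.round(3),"w",round(manip.current_width(),3),bow(manip.capture("wrist")),bow(manip.capture("scene")),round(manip.current_t(),2))
E
```

```text
wrist (np.int64(2903), np.float64(-0.0949))
scene (np.int64(49), np.float64(-0.0938))
5 [ 0.8  0.3 -0.3] [-0.035 -0.106 -0.035] w 0.108 (np.int64(2880), np.float64(-0.0949)) (np.int64(52), np.float64(-0.0932)) 7.89
10 [-0.4 -0.4 -1.3] [ 0.005 -0.025 -0.033] w 0.114 (np.int64(2802), np.float64(-0.0947)) (np.int64(54), np.float64(-0.0934)) 8.24
15 [-0.9  0.6 -0.3] [-0.004  0.029 -0.088] w 0.108 (np.int64(2767), np.float64(-0.0945)) (np.int64(53), np.float64(-0.0925)) 8.59
20 [-1.5 -0.1  0.4] [-0.052  0.219 -0.072] w 0.111 (np.int64(2714), np.float64(-0.0946)) (np.int64(51), np.float64(-0.0941)) 8.94
25 [-1.3 -0.4 -0.4] [-0.059  0.183 -0.046] w 0.112 (np.int64(2706), np.float64(-0.0953)) (np.int64(55), np.float64(-0.0947)) 9.29
30 [-1.4  0.4 -0.7] [-0.091  0.176 -0.056] w 0.113 (np.int64(2627), np.float64(-0.0969)) (np.int64(57), np.float64(-0.0954)) 9.64
```

Both cameras read the shackle clearly. The bow is at -94.5 mm, where -94 mm is expected when closed. I'll keep turning, stopping at the first spring-out.

```bash
python3 - <<'E'
from bench import manip
from h import *
P=[0.581,-0.027,0.1224];y0=np.deg2rad(122.4)
for a in range(34,96,4):
    manip.move_ptp(P,[np.pi,0,y0-np.deg2rad(a)])
    manip.sleep(.1)
    T=manip.current_torque();F=manip.current_contact_force()
    w=manip.capture("wrist");s=manip.capture("scene")
    b,c=bow(w),bow(s)
    print(a,F.round(1),T.round(3),b,c,round(manip.current_t(),2))
    if (b[1] and b[1]<-.102) or (c[1] and c[0]>20 and c[1]<-.102) or abs(T[2])>.3: break
cv2.imwrite("pics/t1w.png",w["img"][:,:,::-1]);cv2.imwrite("pics/t1s.png",s["img"][:,:,::-1])
E
```

```text
34 [ 0.1  0.4 -3.5] [-0.06  -0.046 -0.018] (np.int64(2861), np.float64(-0.1056)) (np.int64(64), np.float64(-0.1047)) 10.09
```

View pics/t1w.png

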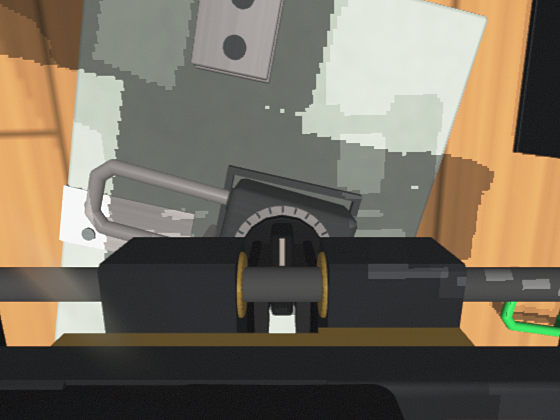

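The picture shows the shackle sprung out, with its bow end at pixel (95,200). Both cameras put the bow at -105 mm, which is about 11.5 mm out. Next I'll let go of the dial and move over to look at the shackle.

```bash
python3 - <<'E'
from bench import manip
from h import *
p=np.array(manip.current_position())
manip.release(); manip.servo_line([p[0],p[1],.20],feed=.12)
c,s=np.cos(CY),np.sin(CY)
def W(lx,ly): return [D[0]+lx*c-ly*s, D[1]+lx*s+ly*c]
manip.move_ptp([*W(-.0815,0),.22],[np.pi,0,np.pi+CY])
q=manip.capture("wrist");cv2.imwrite("pics/s1.png",q["img"][:,:,::-1])
L=local(world(q))
print("bow",bow(q))
m=(L[...,2]>.014)&(L[...,2]<.032)&(L[...,0]<-.06)&(L[...,0]>-.085)&(abs(L[...,1])<.04)
print("leg y",np.percentile(L[m][:,1],[1,50,99]).round(4),"z",np.percentile(L[m][:,2],[50,98]).round(4))
f=(L[...,0]<-.065)&(L[...,0]>-.13)&(abs(L[...,1])<.065)&(abs(L[...,1])>.024)
print("floor z",np.nanpercentile(L[f][:,2],[2,50,98]).round(4))
g=(abs(L[...,0])<.05)&(abs(L[...,1])<.05)&(abs(L[...,2]-.036)<.003)
print("body",cv2.minAreaRect((L[g][:,:2]*1000).astype(np.float32)),manip.current_t())
E
```

```text
bow (np.int64(1373), np.float64(-0.1066))
leg y [-0.0177 -0.0094  0.0243] z [0.0224 0.024 ]
floor z [-0.0017  0.2349  0.2604]
body ((-8.079280853271484, -0.7196178436279297), (53.29780197143555, 71.90299224853516), 89.32123565673828) 13.5583
```

View pics/s1.png

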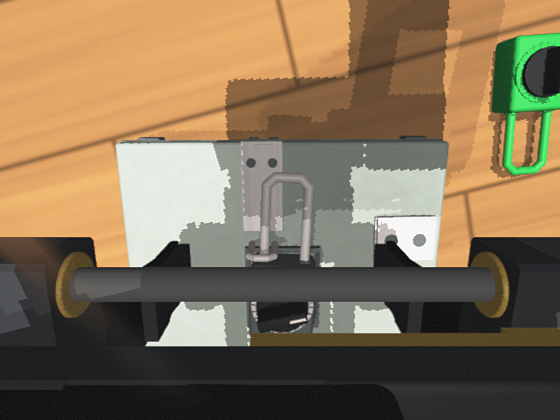

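```bash
python3 - <<'E'
from h import *
L=local(world(load("w1.npz")))
for x in(-.12,-.11,-.1,-.09,-.08,-.07,-.06):
  print(x,[ (lambda m: round(float(np.median(L[m][:,2]))*1000,1) if m.sum()>3 else None)((abs(L[...,0]-x)<.004)&(abs(L[...,1]-y)<.003)) for y in np.arange(-.06,.061,.006)])
m=(L[...,2]>.014)&(L[...,2]<.032)&(L[...,0]<-.05)&(L[...,0]>-.085)&(abs(L[...,1])<.04)
print("leg y",np.percentile(L[m][:,1],[1,50,99]).round(4))
E
```

```text
-0.12 [-1.0, -0.9, -0.7, -1.2, -1.0, 0.3, 0.7, 0.4, 0.6, 0.5, -0.1, -0.9, -1.3, -0.8, -0.9, -0.7, -1.1, -0.4, -0.6, -1.2, -1.2]
-0.11 [-0.7, -0.7, -0.9, -0.8, -0.7, 0.9, 0.7, 0.6, 1.1, 0.8, -0.8, -1.0, -1.1, -0.9, -1.3, -1.1, -0.9, -1.0, -0.8, -0.9, -1.0]
-0.1 [-1.0, -0.9, -1.3, -0.8, -0.7, 0.6, 0.5, 0.7, 0.7, 0.5, -0.2, -1.1, -0.9, -1.0, -0.8, -0.8, -0.8, -1.0, -0.5, -1.0, -1.0]
-0.09 [-1.2, -0.8, -0.9, -1.0, -0.6, 0.4, -0.0, 1.7, 22.4, 22.4, 22.4, 22.1, 22.6, -0.3, -1.0, -0.9, -1.1, -1.3, -1.3, -1.1, -0.8]
-0.08 [362.4, 368.2, 374.2, 370.3, -0.8, 0.5, 2.5, 368.2, 368.2, 368.6, 368.9, 369.2, 369.3, 369.5, 369.8, 369.9, 370.1, 370.2, 370.3, 373.4, 377.4]
-0.07 [-1.0, 377.3, 377.5, 377.0, 393.2, 394.7, 394.8, 395.0, 394.8, 395.3, 394.7, 394.4, 394.6, 394.7, 392.8, 393.6, 394.0, 394.2, 394.1, 377.7, 378.1]
-0.06 [-1.0, 377.3, 377.4, 368.8, -0.6, 0.6, 0.4, 22.4, 1.6, 0.3, -0.3, -1.0, -0.3, 22.6, -0.9, -0.6, -1.0, -0.6, 292.4, 349.8, 308.2]
leg y [-0.021  -0.0132  0.0206]
```

```bash
cat >> h.py <<'E'
def WL(lx,ly):
    c,s=np.cos(CY),np.sin(CY); return [D[0]+lx*c-ly*s, D[1]+lx*s+ly*c]
E
python3 - <<'E'
from bench import manip
from h import *
yaw=np.pi+np.deg2rad(-16.5)
manip.move_ptp([*WL(-.082,.003),.15],[np.pi,0,yaw])
print(manip.servo_line([*WL(-.082,.003),.084],feed=.07,force_limit=8),manip.current_position().round(4))
manip.close_gripper(force=15)
print(manip.current_width()*87,manip.current_contact_force().round(1),manip.current_torque().round(2),manip.current_t())
p=manip.capture("wrist");cv2.imwrite("pics/s2.png",p["img"][:,:,::-1]);print(bow(p))
E
```

```text
False [ 0.5024 -0.0035  0.0843]
41.3813704280436 [0.8 1.1 0.5] [0.11 0.08 0.05] 15.8583
(np.int64(3819), np.float64(-0.107))
```

View pics/s2.png

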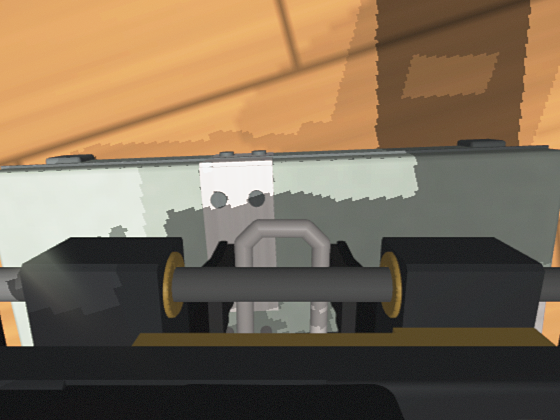

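The picture shows both legs pinched between the fingers, with the bow at pixel (283,230). The width of 41.4 mm fits the 42 mm shackle. Next I'll pull.

```bash
python3 - <<'E'
from bench import manip
from h import *
p0=np.array(manip.current_position());a=np.deg2rad(-15.5);u=-np.array([np.cos(a),np.sin(a),0])
r=manip.servo_line(list(p0+u*.026),feed=.03,force_limit=10)
p1=np.array(manip.current_position())
print(r,np.linalg.norm(p1-p0),manip.current_width()*87,manip.current_contact_force().round(1),manip.current_t())
p=manip.capture("wrist");cv2.imwrite("pics/s3.png",p["img"][:,:,::-1]);print(bow(p))
E
```

```text
False 0.0239152276023733 41.230008800102915 [ 5.2  0.1 -2.9] 16.925
(np.int64(4188), np.float64(-0.131))
```

View pics/s3.png

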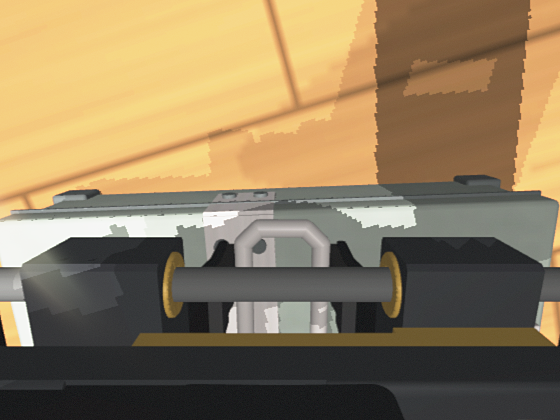

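The bow moved from -94.7 to -131 mm, so the shackle is about 36 mm out, at its stop. Next I'll release, rise and measure the body for the lift.

```bash
python3 - <<'E'
from bench import manip
from h import *
p=np.array(manip.current_position())
manip.release(); manip.servo_line([p[0],p[1],.20],feed=.12)
manip.move_ptp([*WL(-.07,0.0),.33],[np.pi,0,np.pi+CY])
q=manip.capture("wrist");np.savez("w2.npz",**{k:q[k] for k in["img","depth","camera_matrix","extrinsics"]})
L=local(world(q));print("bow",bow(q))
m=(L[...,2]>.014)&(L[...,2]<.032)&(L[...,0]<-.06)&(L[...,0]>-.12)&(abs(L[...,1])<.04)
print("shackle",cv2.minAreaRect((L[m][:,:2]*1000).astype(np.float32)))
g=(abs(L[...,0])<.034)&(abs(L[...,1])<.05)&(L[...,2]>.03)&(L[...,2]<.07)
print("body",cv2.minAreaRect((L[g][:,:2]*1000).astype(np.float32)))
g=(abs(L[...,0])<.05)&(abs(L[...,1])<.05)&(L[...,2]>.03)&(L[...,2]<.07)
print("y range",np.percentile(L[g][:,1],[.2,99.8]),np.percentile(L[g][:,0],[.2,99.8]))
g=(abs(L[...,0])<.05)&(abs(L[...,1])<.05)&(L[...,2]>.056)&(L[...,2]<.07)
print("bar",cv2.minAreaRect((L[g][:,:2]*1000).astype(np.float32)))
print(manip.current_t())
cv2.imwrite("pics/o2.png",ortho(q,.111,.42,.63,-.1,.05,3500)[:,:,::-1])
E
```

```text
bow (np.int64(1099), np.float64(-0.1298))
shackle ((-89.89151000976562, 2.7746047973632812), (42.24106979370117, 59.57522201538086), 89.61827850341797)
body ((-4.775482177734375, -0.5150527954101562), (54.345882415771484, 58.299339294433594), 89.01974487304688)
y range [-0.02806074  0.02662744] [-0.04362181  0.02320492]
bar ((-1.3243151903152466, -0.6355876922607422), (10.483525276184082, 37.75947189331055), 15.179769515991211)
19.75
```

View pics/o2.png

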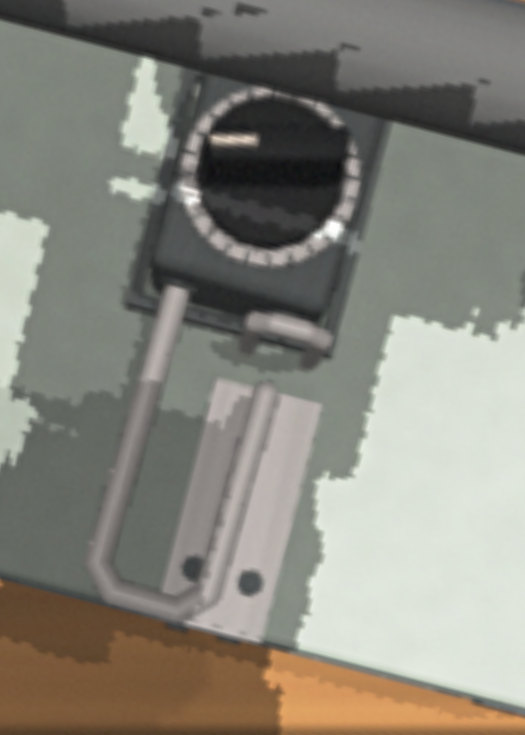

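The picture shows the short leg's tip at (265,390), well clear of the staple at (290,335). The body is gripable, with its centre at local (-1.3, -0.6) mm. Next I'll grip the body slightly to -x, to allow for the shackle's weight.

```bash
python3 - <<'E'
from bench import manip
from h import *
yaw=np.pi+np.deg2rad(-15.3); X=WL(-.010,-.0006)
manip.move_ptp([*X,.18],[np.pi,0,yaw])
print(manip.servo_line([*X,.0855],feed=.06,force_limit=8),manip.current_position().round(4))
manip.close_gripper(force=50)
print(manip.current_width()*87,manip.current_contact_force().round(1),manip.current_torque().round(2),manip.current_t())
p=np.array(manip.current_position())
print(manip.servo_line([p[0],p[1],p[2]+.012],feed=.03,force_limit=25))
manip.sleep(.3)
print(manip.current_width()*87,manip.current_contact_force().round(1),manip.current_torque().round(3),manip.current_t())
q=manip.capture("wrist");s=manip.capture("scene")
L=local(world(q));print(bow(q,.02,.05))
for n,a in(("l1w",q),("l1s",s)): cv2.imwrite(f"pics/{n}.png",a["img"][:,:,::-1])
c=cv2.resize(s["img"][140:290,210:410,::-1],(400,300),interpolation=cv2.INTER_CUBIC)
cv2.imwrite("pics/l1.png",np.hstack([cv2.resize(q["img"][:,:,::-1],(400,300)),c]))
m=(L[...,0]<-.06)&(L[...,0]>-.14)&(abs(L[...,1])<.03)&(L[...,2]>.015)&(L[...,2]<.06)
A=np.c_[L[m][:,:2],np.ones(m.sum())];print("shackle slope deg",np.rad2deg(np.linalg.lstsq(A,L[m][:,2],rcond=None)[0][:2]))
E
```

```text
False [ 0.5711 -0.025   0.0859]
53.44923149172387 [-0.3  0.8  0.6] [ 0.13 -0.04  0.02] 22.8333
False
53.405355514708134 [ 0.9 -0.  -5.1] [ 0.001 -0.005 -0.032] 23.6833
(np.int64(6589), np.float64(-0.1191))
shackle slope deg [ 0.17377679 -0.01225241]
```

View pics/l1.png

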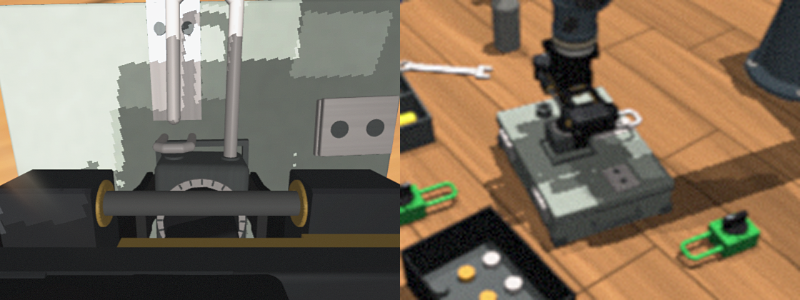

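The lock hangs level, with a slope of 0.2° and a 5 N load, and the short leg is free of the staple. I'll lift it to about 15 cm.

```bash
python3 - <<'E'
from bench import manip
from h import *
p=np.array(manip.current_position())
print(manip.servo_line([p[0],p[1],.236],feed=.08)); manip.sleep(1)
print(manip.current_position().round(4),manip.current_width()*87,manip.current_contact_force().round(1),manip.current_torque().round(3),manip.current_dq().round(4),manip.current_t())
q=manip.capture("wrist");s=manip.capture("scene")
L=local(world(q)); L[...,2]-=.15
m=(L[...,0]<-.06)&(L[...,0]>-.14)&(abs(L[...,1])<.03)&(L[...,2]>.01)&(L[...,2]<.04)
A=np.c_[L[m][:,:2],np.ones(m.sum())];print("n",m.sum(),"z above start",np.median(L[m][:,2]),"slope",np.rad2deg(np.linalg.lstsq(A,L[m][:,2],rcond=None)[0][:2]))
for t in["plates","nut"]: print(t,[(np.round(d["point"],3).tolist(),round(d["confidence"],2)) for d in manip.search_frame(q,t)+manip.search_frame(s,t)])
c=cv2.resize(s["img"][60:285,160:460,::-1],(400,300),interpolation=cv2.INTER_CUBIC)
cv2.imwrite("pics/f1.png",np.hstack([cv2.resize(q["img"][:,:,::-1],(400,300)),c]))
E
```

```text
False
[ 0.5708 -0.0248  0.236 ] 53.78365744319152 [-1.3 -0.5 -4.5] [-0.034 -0.046  0.009] [ 0.0025  0.0016  0.0006 -0.0008 -0.0027  0.0019] 26.6667
n 6583 z above start 0.022646113955590935 slope [ 0.19124598 -0.05696091]
plates [([0.563, 0.083, 0.083], 0.68), ([0.563, 0.098, 0.085], 0.69), ([0.589, 0.021, 0.076], 0.63)]
nut [([0.553, -0.131, 0.092], 0.79), ([0.578, -0.023, 0.274], 0.46), ([0.562, -0.124, 0.092], 0.61), ([0.567, 0.094, 0.084], 0.39), ([0.589, 0.021, 0.075], 0.34)]
```

View pics/f1.png

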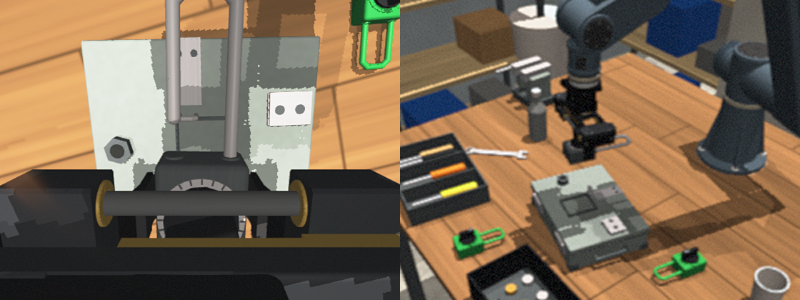

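The picture shows the open padlock held about 15 cm above the lid and level, with the empty rest, the nut at (118,150) and the plates at (290,108) still in place. I'm handing the job in.

```bash
python3 -c "
from bench import manip
print(manip.finish_job(),manip.current_t())"
```

```text
the job is handed in; nothing more can be done
the job is handed in; nothing more can be done
```

The padlock is open and off the chest. I handed the job in with the arm holding it about 15 cm above the lid, at about 27 s of the 67 s allowed.

- **Dial:** I turned it clockwise in 4–5° steps. The shackle sprang out to about 11.5 mm at about 34° of turn by the gripper. That is earlier than 40°, which fits a notch about 15° wide.
- **Shackle:** With the lock still in its rest, I pulled the shackle out to about 36 mm. The picture showed the short leg well clear of the staple.
- **Hold:** At the last check the lock was level, with a slope of about 0.2°. It was at rest with the dial on top, and its grip width was steady at 53–54 mm on the 54 mm body.
- **Other things:** The plates and the nut read the same positions as at the start, within about 1 cm. I checked the cup, tin, bottle and wrench only by eye, or not at all where they were out of view in the last picture, but the arm never went near them.

While the dial was turned, the lock shifted within its rest: the shackle end moved about 3 mm sideways. I allowed for this in the later grips. No check failed.

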